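# Clamp the empty take-up spool in the line winder

### The arm

A 7-joint arm with a two-finger parallel gripper is mounted at the origin on the work surface. World frame = base frame: x ahead of the robot, y to its left, z up, the work surface at z = 0. Lengths are in m, angles in rad, forces in N, time in s.
With the tool pointing down it reaches from about 0.35 to 0.9 m from the base axis. Payload 8.1 kg.
Tool frame: the origin (TCP) lies midway between the tips of the shut fingers; the grasp point (between the pads) lies 19 mm behind it; x points along the fingers, z is the direction in which the jaws open and shut, and the axes are right-handed (so a half turn about x gives the same grasp; the last joint's range is limited). The gripper opens to 92 mm and grips with 3 to 60 N. Pads are 19 mm wide; open, the fingers measure 130 mm over their backs; the gripper's body (75 mm by 190 mm) begins 47 mm behind the grasp point.
Start: joints at [-1.326, 0.434, 0.025, 1.573, -0.012, 1.134, -0.075], TCP at [0.213, 0.588, 0.227] pointing down, gripper open.
Joint ranges: [-2.62, 2.62], [-0.44, 2.09], [-1.27, 1.32], [0.08, 2.57], [-1.32, 4.46], [0.12, 2], [-2.74, 2.74]. Speed limits (rad/s): [2.22, 2.22, 3.01, 3.01, 3.14, 3.14, 3.14].

### API

Orientations are given as a rotation vector (axis times angle).
In Python, from cell import arm gives the robot as it stands. The module is installed in compiled form; this text tells all that it offers.
- The arm moves only by the tool move_arm, never from a script. Its argument "steps" is text: rows parted by semicolons, each of 5 numbers parted by spaces: the shift along the tool's x, y, z in m, then the turn about the tool's x in rad, then the closure in counts, from 0 (fully open) to 255 (shut). A call has 1 to 10 rows; each row is the pose to reach, as a shift and turn from the pose commanded when the call began, along the tool's axes at that moment; what a row does not reach only later rows make up. A row lasts 1/12 s, in which the tool goes at most 41.7 mm and 7.16 degrees, less where a joint would pass 70% of its speed; a pose out of reach is approached as far as the arm can. A call with a gripper value outside its range is refused whole. The fingers move at their own pace and stop on an object; "squeeze" is the grip in N (left out, the last holds). Time passes only in rows, so rows that repeat a pose let the fingers close. It gives the time, the measured TCP pose, the force and the opening at its end, in the units of the state.
- arm.observe(): the state, without advancing time (a new reading comes with each control period).
- arm.get_image(name): name is "scene" or "top"; returns a dict with "img" (384x512x3 uint8, blue, green, red), "z_map" (384x512 float32, m along the optical axis (not along the pixel's ray), 0 where there is no reading), "vfov" (degrees; the focal length in pixels is half the picture's height over the tangent of half this angle, whatever the lens; pixels are square), "cx", "cy" (the principal point, pixels), "k1" (the pictures are not rectified: a ray, as slopes to the right and down, at radius r is drawn at 1 + k1 r^2 times it, then the intrinsics apply), "extrinsics" (4x4, takes a point from camera to world coordinates). Camera axes: x right, y up, looking along -z (the intrinsics and any distortion apply to the point x, -y, -z); pixel columns grow to the right and rows downward; lengths in m; the calibration is good to about 2 mm. A picture is of the moment at which its call begins.
- arm.sign_off(): hands the job in, once; it reports no verdict.
The state is a dict: "clock": time; "joints": joint angles; "dq": joint speeds; "joint_efforts": joint torques, N m; "position": TCP position; "ee_rot": TCP orientation; "force": force on the tool from outside, world axes, zero at the start; "ft_torque": the same for the moment, N m; "width": opening from 0.0 (shut) to 1.0 (fully open).
Only numpy, scipy, OpenCV 4.12 (cv2) and the standard library are available. Lean on these libraries where they do the work, as an engineer would, in place of code of your own. Each camera call takes 0.05 s, during which the arm holds its last target.

### The job

Clamp the yellow empty spool in the line winder: lift the red release bar of the tailstock and hold it up while you slide the tailstock along, so that its sprung cone pushes the spool fully home against the drive plate and is itself pressed in about half-way, then let the bar go so that its pawl drops fully into the nearest notch and keeps the spool clamped. Do not ram the cone to the end of its spring travel, and leave the reel, the oil bottle and the screwdriver alone.

Things in the scene. Friction and masses are not known exactly. Their poses are not given: they have to be found in the camera images.
- winder: bench line winder, screwed down, base plate 135 x 440 x 18 mm. Origin on the table under the spindle axis: x points across it away from the release bar's side, y along spindle and track to the headstock, z up. Spindle axis: x = 0, z = 95 mm. Grey headstock x -52..52, y 125..217, 153 mm high (knob to 167). Two rollers along y (16 mm diameter, x = -30 and 30, tops at z = 59, y -62..119) carry the spool.
- drive: black rubber drive plate on the headstock, 68 mm across, with an aluminium centring plug 25 mm across, 15 mm long, that enters the spool's bore. Origin: centre of the plate's flat face, on the spindle axis at winder y = 110 mm; the face looks to -y, the y axis points into the headstock.
- rack_start (a point): crest of the first of 19 upright steel teeth of the rack (next ones every 8 mm towards the headstock), at winder x = -58, y = -119, z = 39 mm. Teeth 3 mm thick, a small bevel on the side away from the headstock; the pawl (under the bar's arms, level with the bar's middle) drops 7 mm deep between two teeth with about 2 mm of play. Before this tooth: a wide toothless recess, where it is parked at the start.
- spool_mid (a point): centre of the loose empty yellow spool: 90 mm across the flanges, 80 mm long, through bore 28 mm, 130 to 250 g. It lies on the rollers, axis along the winder's y, and slides along them when pushed with 1 to 2 N. Fully home, its face lies flat on the drive plate and this point is 40 mm from the drive plate's origin.
- bar_mid (a point): middle of the red release bar, 12 mm diameter, 122 mm long, parallel to the track; at rest z = 84, winder x = -112 mm. Two steel side arms (inner faces 26 mm either side of the middle, cheeks to 18 mm under the bar) run 124 mm back to its hinge at winder x = 12, z = 80 mm. Free space under the bar and 45 mm between it and the arms' cross strap: hook it from below or pinch it. It travels with the tailstock.
- release_bar (a joint): angle of the release bar, rad: 0 = fully down (pawl deep in a notch or in the recess), about 0.1 = pawl on a crest, above 0.11 = pawl clear of the rack, so that the tailstock slides; 0.30 = upper stop. 0.2 rad lifts the bar by 25 mm. A spring holds it down: about 9 N at the bar to start, 12 N at 0.2 rad.
- tailstock (a joint): travel of the tailstock towards the headstock, m, 0 to 0.18; winder y of column and bar = this - 0.165. Parked at 0.003 to 0.038 at the start; caught in a notch it reads 0.050 + a multiple of 0.008 (within 0.0015). Slid by the bar it needs about 1.5 N, plus 3 N at 50 mm/s. When the bar is let go with the pawl on a crest, the sprung cone pushes the tailstock back by up to 8 mm into the notch behind.
- column_top (a point): top of the knob on the grey tailstock column, 134 mm up, on the column's centre (column 36 x 50 mm). A black cone on the spindle axis points from it to the spool; tip 12, base 36 mm diameter, it meets the bore's edge 14.5 mm behind its tip. Its free tip is 73 to 89 mm ahead of the column's centre, as the last user left it (not given). It is sprung: gives from 4 N, then 0.6 N per mm, 18 mm at most (15 N).
- oil_mid (a point): bystander: white oil bottle with red cap, 38 mm diameter, 115 mm high; its centre
- reel_mid (a point): bystander: black fishing reel, about 110 x 80 x 97 mm; point 45 mm above the table
- driver_mid (a point): bystander: green-handled screwdriver, 190 mm long, lying on the robot side of the headstock; its middle

How it is judged:
By the outcome, as a careful person would: the job done as asked, in the order asked, and still so for the second after the job is handed in, with the robot touching nothing.
It also fails if it takes over 48 s, if anything falls off the work surface, if the arm or the gripper's body presses on something with over 40 N, if the wrist force passes 120 N, or if a joint passes its speed limit or range.

## Working session

There is one attempt and no reset: what is moved stays moved. The work goes in short steps, Python scripts to look and compute and a tool call to move; the robot and the scene stay as the last step left them, time stands still between calls to the robot, and variables do not carry over. Pictures are saved under pics/ and viewed, and the job is handed in when it is done.

Besides the shell and the picture viewer there is one more tool, called after "Request:" as name(argument=value, ...) on one line, values as JSON. move_arm: Moves the arm, as the interface text tells. Its arguments: {"type":"object","properties":{"steps":{"type":"string"},"squeeze":{"type":"number"}},"required":["steps"]}

```bash
mkdir -p pics; ls
cat > h.py <<'E'
import numpy as np, cv2
from cell import arm
from scipy.spatial.transform import Rotation as R
def grab(n,fn=None):
    d=arm.get_image(n)
    if fn: cv2.imwrite('pics/'+fn,d['img'])
    np.savez('%s.npz'%n,**{k:np.asarray(v) for k,v in d.items()})
    return d
def K(d):
    f=192/np.tan(np.radians(float(d['vfov']))/2)
    return np.array([[f,0,float(d['cx'])],[0,f,float(d['cy'])],[0,0,1]]),np.array([float(d['k1']),0,0,0,0])
def cloud(d):
    Km,D=K(d); h,w=d['z_map'].shape
    u,v=np.meshgrid(np.arange(w),np.arange(h))
    p=cv2.undistortPoints(np.stack([u,v],-1).reshape(-1,1,2).astype(np.float64),Km,D).reshape(h,w,2)
    z=d['z_map'].astype(float)
    P=np.stack([p[...,0]*z,-p[...,1]*z,-z],-1)
    E=d['extrinsics']; W=P@E[:3,:3].T+E[:3,3]
    W[z==0]=np.nan
    return W
def proj(d,X):
    Km,D=K(d); E=np.linalg.inv(d['extrinsics']); X=np.atleast_2d(X)
    c=X@E[:3,:3].T+E[:3,3]; c=c*[1,-1,-1]
    return cv2.projectPoints(c.reshape(-1,1,3),np.zeros(3),np.zeros(3),Km,D)[0].reshape(-1,2)
E
python3 - <<'E'
from h import *
s=arm.observe(); print(s)
print(R.from_rotvec(s['ee_rot']).as_matrix().round(3))
for n in('scene','top'):
    d=grab(n,n+'0.png'); print(d['vfov'],d['k1'],d['extrinsics'].round(3))
E
```

```text
pics
{'clock': 0.0, 'joints': array([-1.32561654,  0.4352354 ,  0.02498365,  1.57410479, -0.01159808,
        1.13400719, -0.07506313]), 'dq': array([-0.00047139, -0.00257413, -0.00029334,  0.0002465 , -0.00037992,
        0.00072396, -0.0008683 ]), 'joint_efforts': array([ 7.90473878e-04, -6.67847300e+01,  9.85505171e-01, -3.14457214e+01,
       -6.04988867e-02,  4.32220974e-02,  1.82953181e-04]), 'position': array([0.21289083, 0.58707068, 0.22593441]), 'ee_rot': array([-0.9503079 ,  1.35516581,  0.94858035]), 'force': array([-0.05865547,  0.39277625,  0.07346665]), 'ft_torque': array([-0.03902954,  0.01332632,  0.02162634]), 'width': 1.0003691596947493}
[[-0.    -0.94   0.341]
 [-0.002  0.341  0.94 ]
 [-1.    -0.    -0.002]]
49.46529053302743 0.012325787831161868 [[ 0.618 -0.607  0.5    1.137]
 [ 0.786  0.489 -0.378 -0.474]
 [-0.015  0.627  0.779  1.046]
 [ 0.     0.     0.     1.   ]]
49.93725983458545 -0.05458074761636726 [[ 0.013  0.982 -0.191  0.346]
 [-1.     0.016  0.011 -0.012]
 [ 0.014  0.19   0.982  1.247]
 [ 0.     0.     0.     1.   ]]
```

View pics/scene0.png

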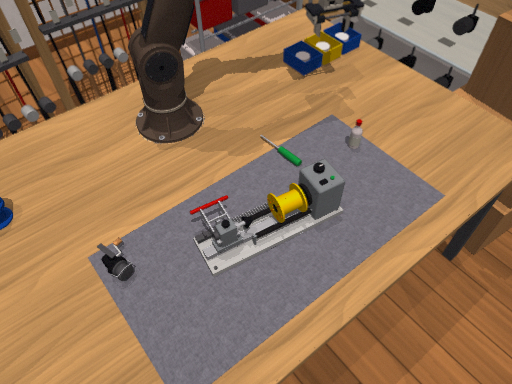

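View pics/top0.png

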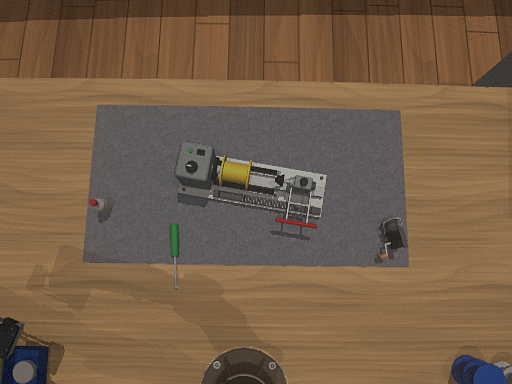

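Scene: headstock is around (195,165) in the top view, the yellow spool (236,173), the tailstock (303,183), and the red bar from (277,219) to (317,226). The bottle, screwdriver and reel are clear of the bar. Next I measure the poses.

Run:
```python
from h import *
for n,(x0,y0,x1,y1) in (('top',(165,130,345,250)),('scene',(180,150,360,280))):
    d=dict(np.load(n+'.npz')); 
    c=d['img'][y0:y1,x0:x1]; cv2.imwrite('pics/%s0z.png'%n,cv2.resize(c,None,fx=4.4,fy=4.4,interpolation=cv2.INTER_CUBIC))
    W=cloud(d); hsv=cv2.cvtColor(d['img'],cv2.COLOR_BGR2HSV)
    m=((hsv[...,0]<6)|(hsv[...,0]>174))&(hsv[...,1]>150)&(hsv[...,2]>80)
    m&=(np.abs(W[...,0]-.5)<.25)&(np.abs(W[...,1]+.1)<.2)&(W[...,2]>.05)&(W[...,2]<.12)
    p=W[m]; print(n,'red',len(p),p.mean(0)); q=p-p.mean(0); u,s,v=np.linalg.svd(q,full_matrices=False); t=q@v[0]; print(v[0],t.min(),t.max(), np.percentile(p[:,2],[5,50,95]))
    pm=p.mean(0)+v[0]*(t.min()+t.max())/2; print('mid',pm)
    m=(np.abs(hsv[...,0]-26)<6)&(hsv[...,1]>180)&(np.abs(W[...,0]-.5)<.25)&(np.abs(W[...,1]+0)<.2)&(W[...,2]>.05)&(W[...,2]<.16)
    p=W[m]; print(n,'yellow',len(p),p.mean(0),p.min(0),p.max(0))
    # headstock top
    m=(np.abs(W[...,2]-.153)<.004)&(np.abs(W[...,0]-.5)<.3)&(np.abs(W[...,1]-.05)<.25)
    p=W[m][:,:2].astype(np.float32); print('head',len(p),p.mean(0),cv2.minAreaRect(p))
    m=(np.abs(W[...,2]-.018)<.004)&(np.abs(W[...,0]-.5)<.3)&(np.abs(W[...,1]+.0)<.35)
    p=W[m][:,:2].astype(np.float32); print('base',len(p),cv2.minAreaRect(p))
    m=(W[...,2]>.10)&(W[...,2]<.14)&(np.abs(W[...,0]-.5)<.1)&(np.abs(W[...,1]+.17)<.08)
    p=W[m]; print('col',len(p),p.mean(0),p.max(0))
    m=(np.abs(W[...,0]-.4)<.3)&(np.abs(W[...,1])<.4)&(abs(W[...,2])<.012)
    print('table z',np.median(W[m][:,2]))
```

```text
top red 138 [ 0.47831092 -0.14037384  0.08899722]
[-0.15550644 -0.9878305  -0.00294196] -0.059146877694161326 0.05852947526059527 [0.08510817 0.08893846 0.09246394]
mid [ 0.47835892 -0.14006889  0.08899813]<stdin>:11: RuntimeWarning: Mean of empty slice.
  ret = um.true_divide(
Traceback (most recent call last):
ValueError: zero-size array to reduction operation minimum which has no identity
```

```bash
echo
python3 - <<'E'
from h import *
for n,(x0,y0,x1,y1) in (('top',(165,130,345,250)),('scene',(180,150,360,280))):
    d=dict(np.load(n+'.npz')); 
    c=d['img'][y0:y1,x0:x1]; cv2.imwrite('pics/%s0z.png'%n,cv2.resize(c,None,fx=4.4,fy=4.4,interpolation=cv2.INTER_CUBIC))
    W=cloud(d); hsv=cv2.cvtColor(d['img'],cv2.COLOR_BGR2HSV)
    m=((hsv[...,0]<6)|(hsv[...,0]>174))&(hsv[...,1]>150)&(hsv[...,2]>80)
    m&=(np.abs(W[...,0]-.5)<.25)&(np.abs(W[...,1]+.1)<.2)&(W[...,2]>.05)&(W[...,2]<.12)
    p=W[m]; print(n,'red',len(p),p.mean(0)); q=p-p.mean(0); u,s,v=np.linalg.svd(q,full_matrices=False); t=q@v[0]; print(v[0],t.min(),t.max(), np.percentile(p[:,2],[5,50,95]))
    pm=p.mean(0)+v[0]*(t.min()+t.max())/2; print('mid',pm)
    m=(np.abs(hsv[...,0]-26)<9)&(hsv[...,1]>180)&(hsv[...,2]>90)&(W[...,2]>.04)&(np.abs(W[...,1])<.3)
    p=W[m]; print(n,'yellow',len(p)); 
    if len(p): print(p.mean(0),p.min(0),p.max(0))
    m=(np.abs(W[...,2]-.153)<.006)&(np.abs(W[...,0]-.55)<.3)&(np.abs(W[...,1]-.05)<.25)
    p=W[m][:,:2].astype(np.float32); print('head',len(p),p.mean(0),cv2.minAreaRect(p))
    m=(np.abs(W[...,2]-.018)<.005)&(np.abs(W[...,0]-.55)<.3)&(np.abs(W[...,1]+.0)<.35)
    p=W[m][:,:2].astype(np.float32); print('base',len(p),cv2.minAreaRect(p))
    m=(W[...,2]>.10)&(W[...,2]<.14)&(np.abs(W[...,0]-.6)<.1)&(np.abs(W[...,1]+.17)<.08)
    p=W[m]; print('col',len(p),p.mean(0),p.max(0))
    m=(np.abs(W[...,0]-.4)<.3)&(np.abs(W[...,1])<.4)&(abs(W[...,2])<.012)
    print('table z',np.median(W[m][:,2]))
E
```

```text
top red 138 [ 0.47831092 -0.14037384  0.08899722]
[-0.15550644 -0.9878305  -0.00294196] -0.059146877694161326 0.05852947526059527 [0.08510817 0.08893846 0.09246394]
mid [ 0.47835892 -0.14006889  0.08899813]
top yellow 0
head 1051 [0.63740087 0.14571601] ((0.63653963804245, 0.14648689329624176), (0.0914783626794815, 0.10356873273849487), 80.6512451171875)
base 2137 ((0.5517613291740417, 0.025732845067977905), (0.307282030582428, 0.5524150729179382), 26.585634231567383)
col 356 [ 0.58796982 -0.14750163  0.11544786] [ 0.61127224 -0.09145448  0.139636  ]
table z 0.0006527256332160558
scene red 140 [ 0.48101851 -0.14201886  0.0879416 ]
[-0.15656215 -0.9876672   0.00133839] -0.06045356361745721 0.058371816093837896 [0.08320827 0.08827188 0.09183872]
mid [ 0.48118147 -0.14099082  0.08794021]
scene yellow 190
[0.62827486 0.03494035 0.12347281] [ 0.60551149 -0.00956125  0.10347882] [0.65035755 0.08910625 0.14209578]
head 773 [0.64486724 0.14147504] ((0.6387419104576111, 0.1455928087234497), (0.09146830439567566, 0.1044190376996994), 81.76067352294922)
base 2131 ((0.46901917457580566, 0.00608748197555542), (0.44034406542778015, 0.4144412875175476), 80.944580078125)
col 386 [ 0.59574201 -0.15183162  0.1144863 ] [ 0.61562575 -0.09018125  0.13704405]
table z 0.0006069401359370952
```

View pics/top0z.png

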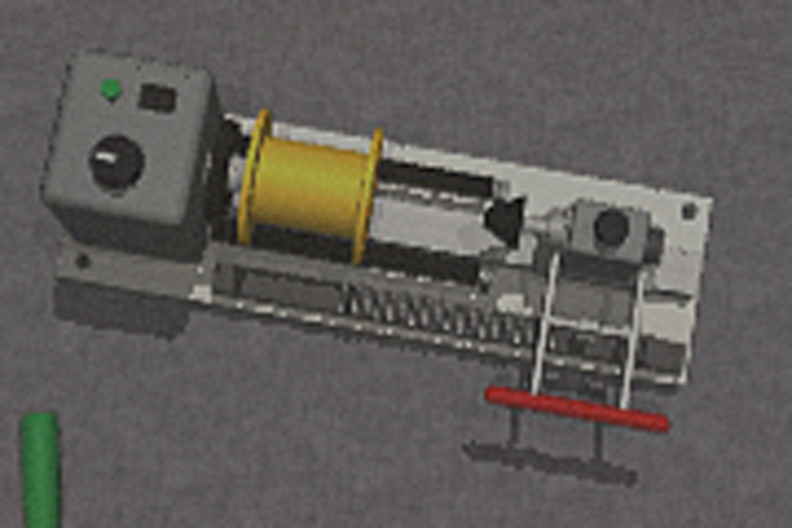

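```bash
echo
```

```text
(no output)
```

View pics/scene0z.png

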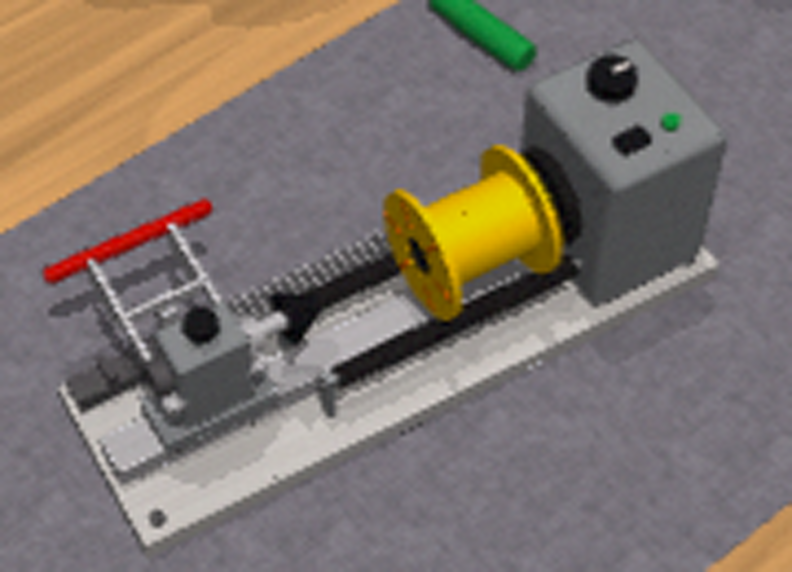

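```bash
cat >> h.py <<'E'
PHI=np.radians(-8.95); O=np.array([0.6110,-0.0229,0])
XD=np.array([np.cos(PHI),np.sin(PHI),0]); YD=np.array([-np.sin(PHI),np.cos(PHI),0])
def w2W(p): p=np.atleast_2d(p); return O+p[:,:1]*XD+p[:,1:2]*YD+p[:,2:]*[0,0,1]
def W2w(P): q=P-O; return np.stack([q@XD,q@YD,q[...,2]],-1)
E
python3 - <<'E'
from h import *
T=0.0284
a=np.linspace(0,2*np.pi,60)
def circ(y,r): return np.stack([r*np.cos(a),0*a+y,0.095+r*np.sin(a)],-1)
out=[]
for n in('top','scene'):
    d=dict(np.load(n+'.npz')); W=cloud(d); w=W2w(W)
    c0=proj(d,w2W([[0,T-.165+.07,.095]]))[0].astype(int); s=12; hw,hh=32,22
    x0,y0=c0[0]-hw,c0[1]-hh
    im=cv2.resize(d['img'][y0:y0+2*hh,x0:x0+2*hw],None,fx=s,fy=s,interpolation=cv2.INTER_CUBIC)
    im=cv2.convertScaleAbs(im,alpha=1.6)
    cv2.imwrite('pics/cone_%s.png'%n,im)
    for L,c in((.073,(0,0,255)),(.081,(0,255,0)),(.089,(255,0,0))):
        for dy,r in((0,.006),(-.029,.018)):
            q=(proj(d,w2W(circ(T-.165+L+dy,r)))-[x0,y0]+.5)*s
            cv2.polylines(im,[q.astype(int)],True,c,1)
    cv2.imwrite('pics/conem_%s.png'%n,im)
    # headstock edges in winder frame, base plate, drive plate, spool, column
    m=(abs(w[...,2]-.153)<.006)&(abs(w[...,0])<.07)&(abs(w[...,1]-.17)<.07); print(n,'head',np.percentile(w[m],[1,99],axis=0).round(4).tolist())
    hsv=cv2.cvtColor(d['img'],cv2.COLOR_BGR2HSV)
    m=(hsv[...,0]>17)&(hsv[...,0]<35)&(hsv[...,1]>150)&(w[...,2]>.05)&(abs(w[...,0])<.06)&(abs(w[...,1])<.13); print('spool',m.sum(),np.percentile(w[m],[1,50,99],axis=0).round(4).tolist())
    m=(w[...,2]>.06)&(w[...,2]<.125)&(abs(w[...,0])<.022)&(w[...,1]<-.03)&(w[...,1]>-.2)
    # axis band max y for black cone
    b=m&(d['img'].max(-1)<60)&(w[...,2]>.08); print('dark',b.sum(),np.percentile(w[b],[1,50,99],axis=0).round(4).tolist())
    m=(w[...,2]>.1)&(w[...,2]<.14)&(abs(w[...,0])<.03)&(w[...,1]<-.09)&(w[...,1]>-.2); print('col',np.percentile(w[m],[1,50,99],axis=0).round(4).tolist())
    m=(w[...,2]>.125)&(w[...,2]<.14)&(abs(w[...,0])<.03)&(w[...,1]<-.09)&(w[...,1]>-.2); print('knob',m.sum(),w[m].mean(0), np.percentile(w[m],[1,50,99],axis=0).round(4).tolist())
E
```

```text
top head [[-0.0505, 0.1271, 0.1474], [0.0492, 0.2155, 0.1585]]
spool 572 [[-0.0428, 0.0165, 0.0989], [-0.0051, 0.0568, 0.1201], [0.034, 0.0956, 0.142]]
dark 129 [[-0.0196, -0.1727, 0.0822], [-0.0093, -0.0802, 0.1046], [0.0116, -0.0588, 0.121]]
col [[-0.0193, -0.173, 0.1006], [-0.0037, -0.1343, 0.1168], [0.0155, -0.0935, 0.136]]
knob 51 [-0.00221276 -0.13715214  0.13333534] [[-0.0114, -0.1469, 0.1272], [-0.0027, -0.1372, 0.1339], [0.0082, -0.1272, 0.138]]
scene head [[-0.0481, 0.1259, 0.1475], [0.0515, 0.2149, 0.1581]]
spool 895 [[-0.038, 0.0161, 0.0569], [0.0132, 0.0541, 0.1144], [0.0439, 0.1118, 0.1409]]
dark 101 [[-0.0151, -0.1733, 0.0849], [0.0058, -0.0787, 0.1025], [0.0173, -0.0579, 0.1173]]
col [[-0.0157, -0.1725, 0.1002], [0.006, -0.1396, 0.1162], [0.0189, -0.0981, 0.1359]]
knob 54 [ 0.00180237 -0.13729751  0.1326284 ] [[-0.0099, -0.1469, 0.1259], [0.0021, -0.1374, 0.133], [0.0106, -0.1276, 0.1368]]
```

```bash
python3 -c "
import cv2,numpy as np
for n in('top','scene'):
    cv2.imwrite('pics/cmp_%s.png'%n,cv2.resize(np.vstack([cv2.imread('pics/cone_%s.png'%n),cv2.imread('pics/conem_%s.png'%n)]),None,fx=.55,fy=.55))
"
```

```text
(no output)
```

View pics/cmp_top.png

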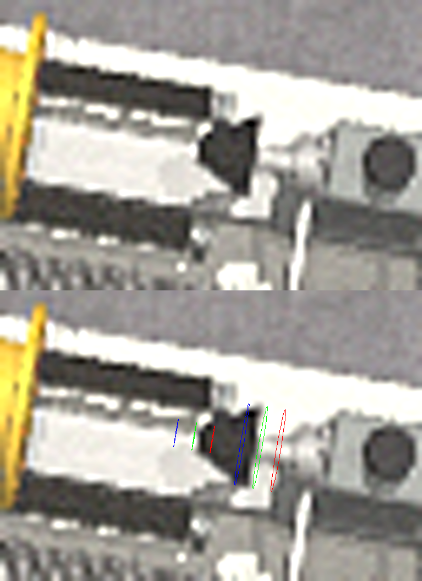

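View pics/cmp_scene.png

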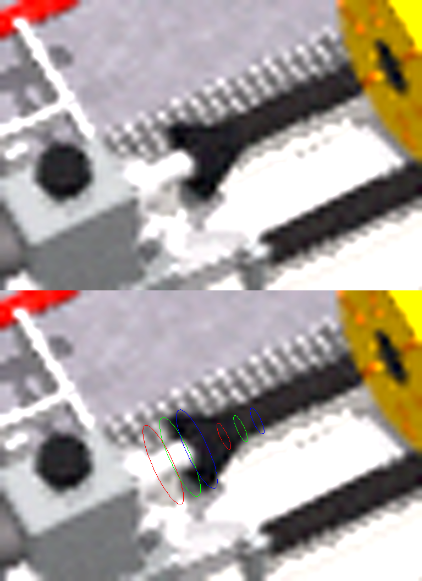

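```bash
cat >> h.py <<'E'
def plan(tgt):
    s=arm.observe(); Rm=R.from_rotvec(s['ee_rot']).as_matrix()
    v=Rm.T@(np.asarray(tgt)-s['position']); zc=Rm[:,2]
    ang=np.arctan2(zc[1],zc[0])-PHI   # want tool z along XD; + turn about down lowers angle
    ang=(ang+np.pi)%(2*np.pi)-np.pi
    print('shift',v.round(4),'turn',round(ang,4),'z tool',Rm[:,2].round(3), 'pos',s['position'].round(4),'F',s['force'].round(2),'w',s['width'],'t',s['clock'])
def stat():
    s=arm.observe(); F=np.array(s['force']); p=W2w(np.array(s['position']))
    print('t',round(s['clock'],2),'tcp_w',p.round(4),'Fw',[round(float(x),2) for x in (F@XD,F@YD,F[2])],'width mm',round(s['width']*92,1),'q',np.round(s['joints'],2))
E
python3 - <<'E'
from h import *
b=w2W([[-.112,-.1368,.155]])[0]; print(b); plan(b)
E
```

```text
[ 0.47908134 -0.14061027  0.155     ]
shift [ 0.0719 -0.4983 -0.5933] turn 1.3792 z tool [ 0.341  0.94  -0.001] pos [0.2129 0.5871 0.226 ] F [-0.64 -0.14  0.07] w 0.9971490195147544 t 0.1
```

Request:
move_arm(steps="0 -0.025 -0.03 0.07 0;0 -0.05 -0.06 0.14 0;0 -0.075 -0.09 0.21 0;0 -0.1 -0.12 0.28 0;0 -0.125 -0.15 0.35 50;0 -0.15 -0.18 0.42 100;0 -0.175 -0.21 0.49 144;0 -0.2 -0.24 0.56 144;0 -0.225 -0.27 0.63 144;0 -0.25 -0.3 0.7 144", squeeze=40)

```text
clock: 0.93
position: [0.3458, 0.2183, 0.2266]
ee_rot: [-0.407, 1.532, 0.407]
force: [1.7, -0.2, -1.5]
width: 0.614
```

Run:
```python
from h import *
b=w2W([[-.112,-.1368,.155]])[0]; plan(b); stat()
```

```text
shift [ 0.0715 -0.3778 -0.0625] turn 0.6758 z tool [ 0.868  0.497 -0.   ] pos [0.3458 0.2183 0.2266] F [ 1.67 -0.17 -1.46] w 0.6142495388594136 t 0.9333
t 0.93 tcp_w [-0.2995  0.1971  0.2266] Fw [1.68, 0.09, -1.46] width mm 56.5 q [-0.97  0.07  0.3   2.08 -0.02  1.   -0.14]
```

Request:
move_arm(steps="0 -0.038 -0.006 0.07 144;0 -0.076 -0.012 0.14 144;0 -0.114 -0.019 0.21 144;0 -0.152 -0.025 0.28 144;0 -0.19 -0.031 0.35 144;0 -0.228 -0.037 0.42 144;0 -0.266 -0.043 0.5 144;0 -0.304 -0.05 0.57 144;0.01 -0.342 -0.057 0.63 144;0.03 -0.378 -0.0625 0.676 144")

```text
clock: 1.77
position: [0.4821, -0.1409, 0.198]
ee_rot: [0.122, 1.563, -0.122]
force: [1.1, 1.7, 0.3]
width: 0.438
```

Run:
```python
from h import *
b=w2W([[-.112,-.1368,.072]])[0]; plan(b); stat()
d=grab('scene'); cv2.imwrite('pics/s1.png',cv2.resize(d['img'][90:290,140:360],None,fx=3,fy=3,interpolation=cv2.INTER_CUBIC))
```

```text
shift [ 0.126  -0.0003 -0.0035] turn 0.0002 z tool [ 0.988 -0.155  0.004] pos [ 0.4821 -0.1409  0.198 ] F [1.06 1.71 0.29] w 0.43752078130175975 t 1.7667
t 1.77 tcp_w [-0.109  -0.1366  0.198 ] Fw [0.78, 1.86, 0.29] width mm 40.3 q [-0.37  0.3   0.7   1.95 -0.23  0.97  0.28]
```

View pics/s1.png

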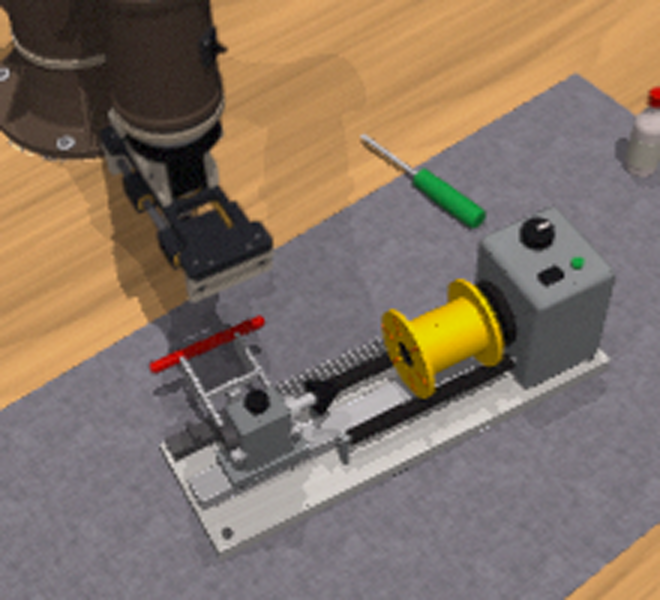

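The gripper hovers over the red bar (bar ≈(208,343) in the crop), with its jaws opening across it. Next I descend.

Request:
move_arm(steps="0 0 -0.003 0 144;0.02 0 -0.003 0 144;0.04 0 -0.003 0 144;0.06 0 -0.003 0 144;0.08 0 -0.003 0 144;0.095 0 -0.003 0 144;0.11 0 -0.003 0 144;0.12 0 -0.003 0 144;0.126 0 -0.003 0 144;0.126 0 -0.003 0 144")

```text
clock: 2.65
position: [0.4769, -0.1372, 0.07]
ee_rot: [0.12, 1.569, -0.119]
force: [-0.7, 0.1, 0.5]
width: 0.433
```

Run:
```python
from h import *
b=w2W([[-.112,-.1368,.072]])[0]; plan(b); stat()
d=grab('scene'); cv2.imwrite('pics/s2.png',cv2.resize(d['img'][90:290,140:360],None,fx=3,fy=3,interpolation=cv2.INTER_CUBIC))
d=grab('top'); cv2.imwrite('pics/t2.png',cv2.resize(d['img'][130:290,165:345],None,fx=3.5,fy=3.5,interpolation=cv2.INTER_CUBIC))
```

```text
shift [-0.002  -0.0031  0.0027] turn 0.0039 z tool [ 0.988 -0.152 -0.002] pos [ 0.4769 -0.1372  0.07  ] F [-0.65  0.1   0.45] w 0.43279612674805473 t 2.65
t 2.65 tcp_w [-0.1147 -0.1337  0.07  ] Fw [-0.66, -0.0, 0.45] width mm 39.8 q [-0.26  0.48  0.58  2.09 -0.41  0.69  0.44]
```

View pics/s2.png

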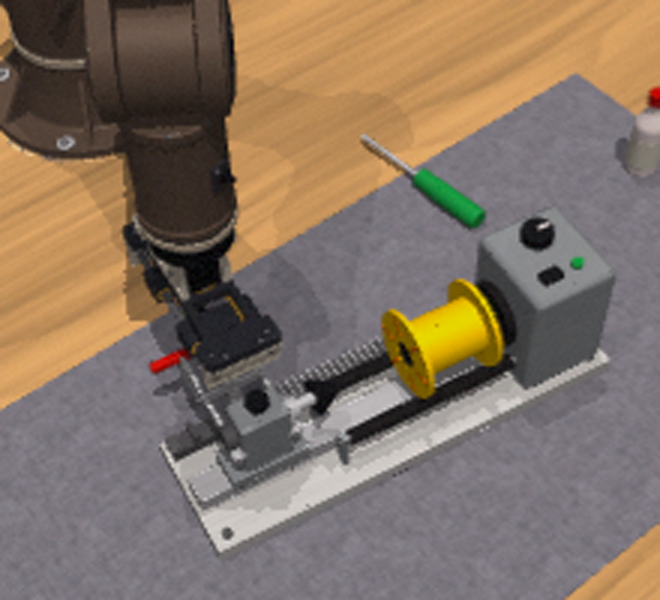

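View pics/t2.png

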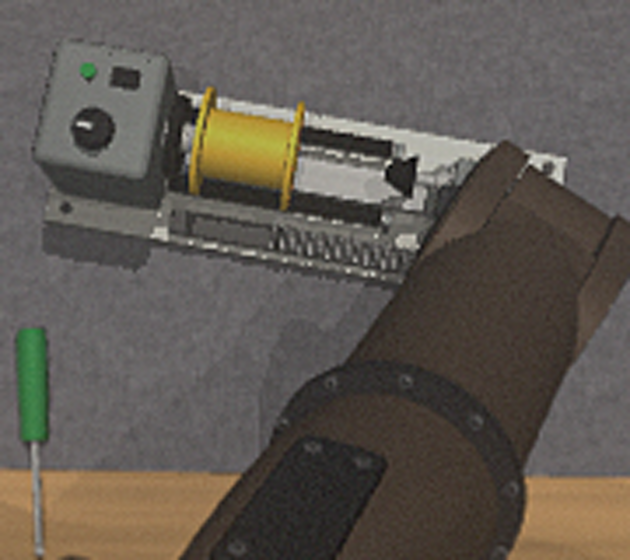

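Request:
move_arm(steps="0 -0.002 0.002 0 144;0 -0.002 0.002 0 255;0 -0.002 0.002 0 255;0 -0.002 0.002 0 255;0 -0.002 0.002 0 255;0 -0.002 0.002 0 255;0 -0.002 0.002 0 255;0 -0.002 0.002 0 255", squeeze=45)

```text
clock: 3.42
position: [0.4793, -0.1402, 0.0708]
ee_rot: [0.12, 1.567, -0.12]
force: [-0.0, 0.2, 1.7]
width: 0.117
```

Run:
```python
from h import *
stat()
```

```text
t 3.42 tcp_w [-0.1119 -0.1364  0.0708] Fw [-0.07, 0.18, 1.74] width mm 10.8 q [-0.25  0.48  0.58  2.08 -0.41  0.69  0.44]
```

Request:
move_arm(steps="-0.003 0 0 0 255;-0.007 0 0.001 0 255;-0.011 0 0.001 0 255;-0.015 0 0.002 0 255;-0.019 0 0.002 0 255;-0.022 0 0.003 0 255;-0.024 0 0.003 0 255;-0.024 0 0.003 0 255;-0.024 0 0.003 0 255")

```text
clock: 4.17
position: [0.482, -0.1406, 0.0947]
ee_rot: [0.12, 1.567, -0.12]
force: [3.6, -0.9, -15.2]
width: 0.116
```

Run:
```python
from h import *
stat()
d=grab('scene'); cv2.imwrite('pics/s3.png',cv2.resize(d['img'][90:290,140:360],None,fx=3,fy=3,interpolation=cv2.INTER_CUBIC))
```

```text
t 4.17 tcp_w [-0.1091 -0.1364  0.0947] Fw [3.65, -0.34, -15.16] width mm 10.6 q [-0.28  0.45  0.61  2.06 -0.37  0.75  0.41]
```

View pics/s3.png

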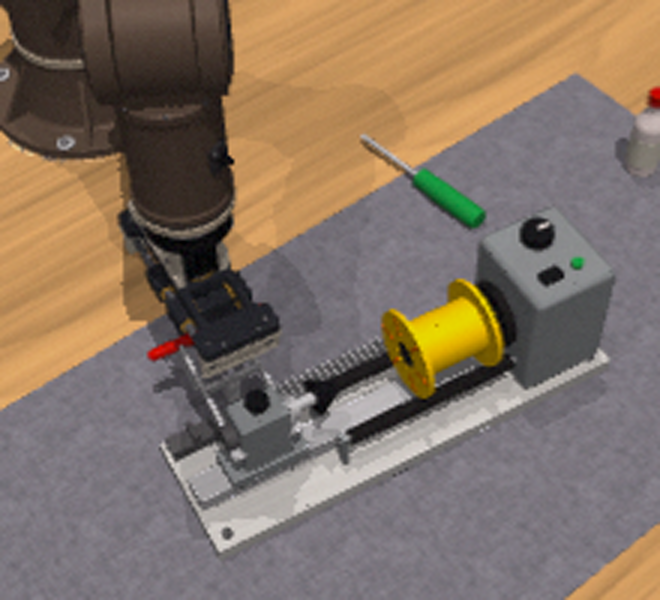

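Request:
move_arm(steps="0 0.002 0 0 255;0 0.006 0 0 255;0 0.01 0 0 255;0 0.015 0 0 255;0 0.02 0 0 255;0 0.025 0 0 255;0 0.03 0 0 255;0 0.035 0 0 255;0 0.038 0 0 255;0 0.04 0 0 255")

```text
clock: 5.05
position: [0.4883, -0.1012, 0.0946]
ee_rot: [0.12, 1.567, -0.121]
force: [4.5, -3.4, -15.4]
width: 0.116
```

Run:
```python
from h import *
stat()
d=grab('scene'); cv2.imwrite('pics/s4.png',cv2.resize(d['img'][90:290,140:360],None,fx=3,fy=3,interpolation=cv2.INTER_CUBIC))
```

```text
t 5.05 tcp_w [-0.109  -0.0964  0.0946] Fw [4.98, -2.68, -15.39] width mm 10.7 q [-0.36  0.44  0.61  2.06 -0.37  0.74  0.33]
```

View pics/s4.png

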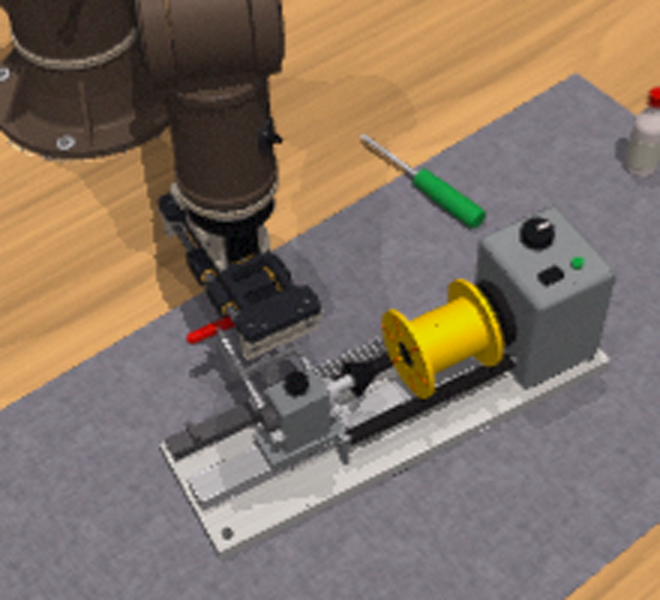

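The tailstock slides, with the cone at (365,372) moving along and the bar held up. I continue to just short of contact.

Request:
move_arm(steps="0 0.003 0 0 255;0 0.008 0 0 255;0 0.013 0 0 255;0 0.018 0 0 255;0 0.023 0 0 255;0 0.028 0 0 255;0 0.032 0 0 255;0 0.036 0 0 255;0 0.039 0 0 255;0 0.04 0 0 255")

```text
clock: 5.93
position: [0.4947, -0.0616, 0.0947]
ee_rot: [0.12, 1.567, -0.121]
force: [5.0, -3.6, -15.7]
width: 0.119
```

Run:
```python
from h import *
stat()
d=grab('scene'); cv2.imwrite('pics/s5.png',cv2.resize(d['img'][150:270,200:350],None,fx=5,fy=5,interpolation=cv2.INTER_CUBIC))
d=grab('top'); cv2.imwrite('pics/t5.png',cv2.resize(d['img'][130:230,165:315],None,fx=5,fy=5,interpolation=cv2.INTER_CUBIC))
```

```text
t 5.93 tcp_w [-0.1089 -0.0563  0.0947] Fw [5.52, -2.75, -15.71] width mm 11.0 q [-0.44  0.44  0.61  2.07 -0.37  0.74  0.25]
```

View pics/s5.png

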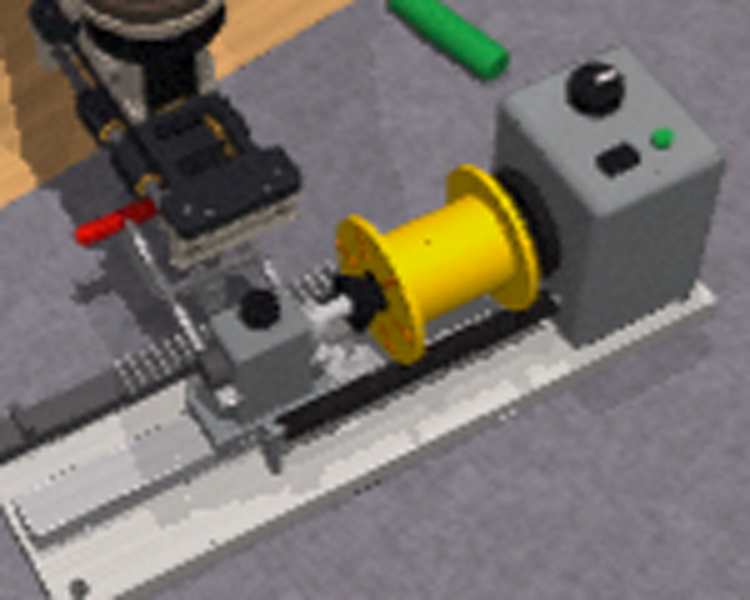

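View pics/t5.png

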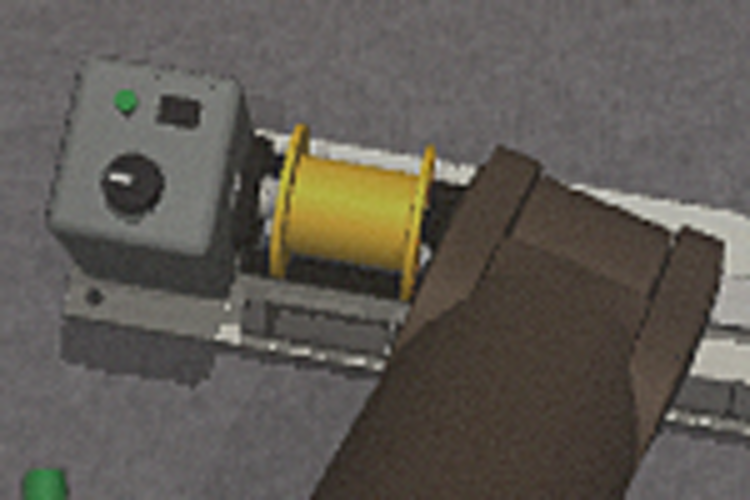

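Request:
move_arm(steps="0 0.002 0 0 255;0 0.004 0 0 255;0 0.006 0 0 255;0 0.008 0 0 255;0 0.01 0 0 255;0 0.012 0 0 255;0 0.012 0 0 255")

```text
clock: 6.62
position: [0.4966, -0.0499, 0.0947]
ee_rot: [0.12, 1.567, -0.121]
force: [4.9, -1.8, -16.3]
width: 0.117
```

Run:
```python
from h import *
stat()
```

```text
t 6.62 tcp_w [-0.1088 -0.0444  0.0947] Fw [5.08, -1.02, -16.26] width mm 10.8 q [-0.46  0.44  0.61  2.06 -0.37  0.74  0.23]
```

Request:
move_arm(steps="0 0.002 0 0 255;0 0.004 0 0 255;0 0.006 0 0 255;0 0.006 0 0 255;0 0.006 0 0 255")

```text
clock: 7.03
position: [0.4975, -0.044, 0.0947]
ee_rot: [0.12, 1.567, -0.121]
force: [5.1, -1.8, -16.5]
width: 0.116
```

Run:
```python
from h import *
stat()
d=grab('scene'); cv2.imwrite('pics/s6.png',cv2.resize(d['img'][150:270,200:350],None,fx=5,fy=5,interpolation=cv2.INTER_CUBIC))
d=grab('top'); cv2.imwrite('pics/t6.png',cv2.resize(d['img'][130:230,165:315],None,fx=5,fy=5,interpolation=cv2.INTER_CUBIC))
```

```text
t 7.03 tcp_w [-0.1088 -0.0385  0.0947] Fw [5.29, -0.94, -16.5] width mm 10.7 q [-0.48  0.44  0.61  2.06 -0.37  0.74  0.22]
```

View pics/t6.png

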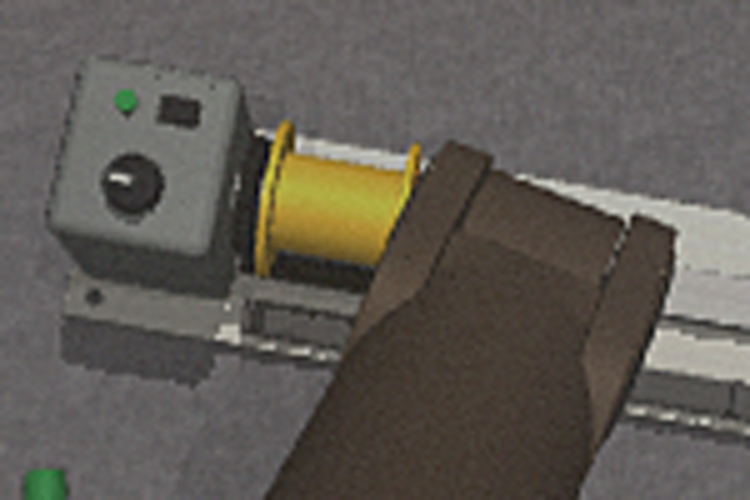

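View pics/s6.png

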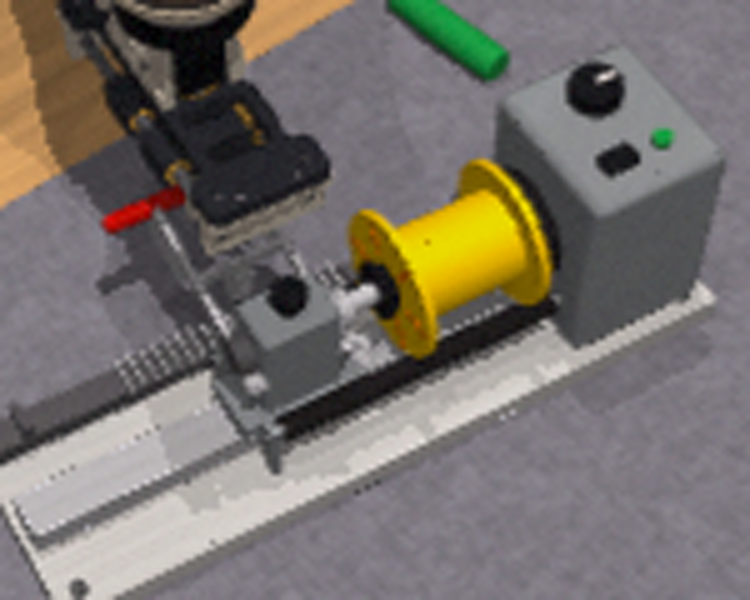

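Request:
move_arm(steps="0 0.001 0 0 255;0 0.002 0 0 255;0 0.003 0 0 255;0 0.003 0 0 255")

```text
clock: 7.47
position: [0.498, -0.0412, 0.0948]
ee_rot: [0.12, 1.566, -0.121]
force: [5.1, -2.7, -14.6]
width: 0.118
```

Run:
```python
from h import *
stat()
```

```text
t 7.47 tcp_w [-0.1088 -0.0357  0.0948] Fw [5.45, -1.88, -14.58] width mm 10.9 q [-0.48  0.44  0.61  2.06 -0.37  0.74  0.21]
```

Request:
move_arm(steps="0 0.001 0 0 255;0 0.002 0 0 255;0 0.002 0 0 255")

```text
clock: 7.72
position: [0.4983, -0.0392, 0.0948]
ee_rot: [0.12, 1.566, -0.121]
force: [5.1, -2.8, -15.7]
width: 0.115
```

Run:
```python
from h import *
stat()
```

```text
t 7.72 tcp_w [-0.1088 -0.0336  0.0948] Fw [5.47, -1.97, -15.72] width mm 10.6 q [-0.49  0.44  0.61  2.06 -0.37  0.74  0.21]
```

Request:
move_arm(steps="0 0.001 0 0 255;0 0.002 0 0 255;0 0.002 0 0 255")

```text
clock: 7.97
position: [0.4985, -0.0379, 0.0948]
ee_rot: [0.12, 1.566, -0.122]
force: [5.6, -5.1, -16.3]
width: 0.115
```

Run:
```python
from h import *
stat()
```

```text
t 7.97 tcp_w [-0.1088 -0.0324  0.0948] Fw [6.38, -4.19, -16.26] width mm 10.6 q [-0.49  0.44  0.61  2.06 -0.37  0.74  0.2 ]
```

Request:
move_arm(steps="0 0.001 0 0 255;0 0.002 0 0 255;0 0.002 0 0 255;0 0.002 0 0 255")

```text
clock: 8.3
position: [0.4988, -0.0365, 0.0948]
ee_rot: [0.12, 1.566, -0.123]
force: [5.1, -7.4, -15.4]
width: 0.115
```

Run:
```python
from h import *
stat()
```

```text
t 8.3 tcp_w [-0.1088 -0.0309  0.0948] Fw [6.19, -6.5, -15.38] width mm 10.5 q [-0.49  0.44  0.61  2.06 -0.37  0.74  0.2 ]
```

Request:
move_arm(steps="0 0.001 0 0 255;0 0.002 0 0 255;0 0.002 0 0 255;0 0.002 0 0 255")

```text
clock: 8.63
position: [0.499, -0.0349, 0.0948]
ee_rot: [0.12, 1.566, -0.123]
force: [4.8, -7.4, -16.1]
width: 0.114
```

Run:
```python
from h import *
stat()
```

```text
t 8.63 tcp_w [-0.1088 -0.0292  0.0948] Fw [5.9, -6.54, -16.09] width mm 10.5 q [-0.5   0.44  0.61  2.06 -0.37  0.74  0.19]
```

Request:
move_arm(steps="0 0.001 0 0 255;0 0.002 0 0 255;0 0.002 0 0 255;0 0.002 0 0 255")

```text
clock: 8.97
position: [0.4993, -0.0331, 0.0948]
ee_rot: [0.12, 1.566, -0.124]
force: [4.9, -9.5, -15.7]
width: 0.115
```

Run:
```python
from h import *
stat()
d=grab('scene'); cv2.imwrite('pics/s7.png',cv2.resize(d['img'][150:270,200:350],None,fx=5,fy=5,interpolation=cv2.INTER_CUBIC))
d=grab('top'); cv2.imwrite('pics/t7.png',cv2.resize(d['img'][130:230,165:315],None,fx=5,fy=5,interpolation=cv2.INTER_CUBIC))
```

```text
t 8.97 tcp_w [-0.1087 -0.0275  0.0948] Fw [6.32, -8.63, -15.65] width mm 10.6 q [-0.5   0.44  0.61  2.06 -0.37  0.74  0.19]
```

View pics/t7.png

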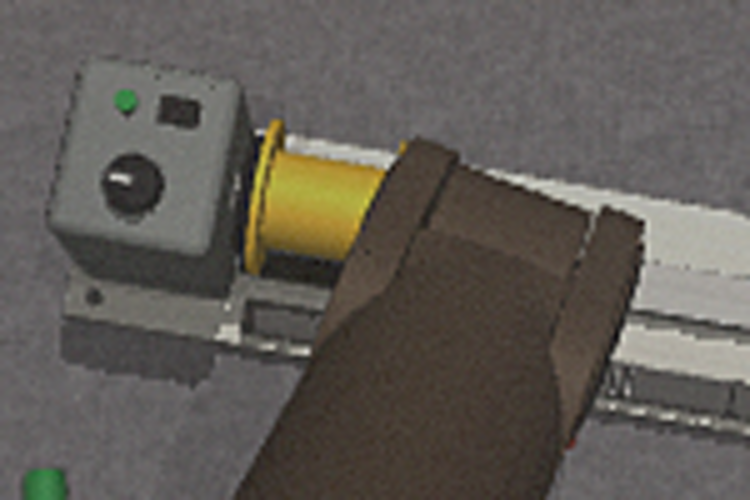

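View pics/s7.png

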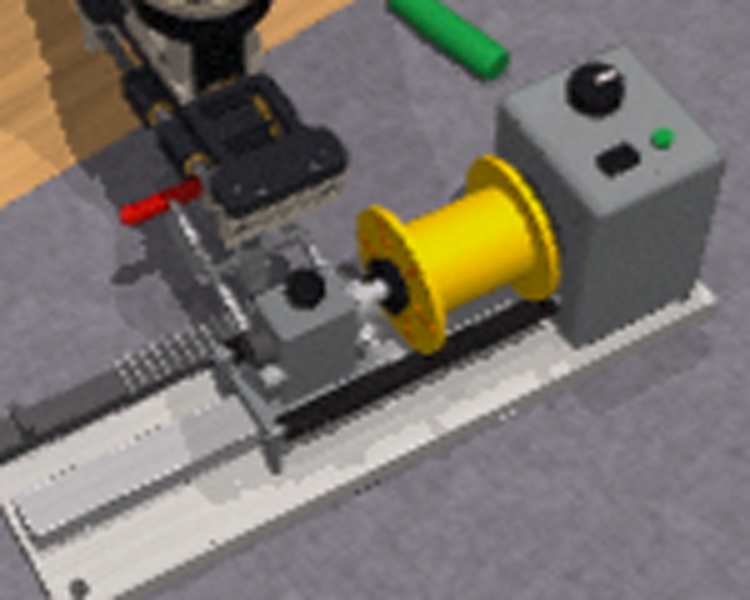

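Run:
```python
from h import *
a=np.linspace(0,2*np.pi,60)
for n in('top','scene'):
    d=dict(np.load(n+'.npz')); w=W2w(cloud(d))
    hsv=cv2.cvtColor(d['img'],cv2.COLOR_BGR2HSV)
    m=(hsv[...,0]>17)&(hsv[...,0]<35)&(hsv[...,1]>150)&(w[...,2]>.05)&(abs(w[...,0])<.06)&(abs(w[...,1])<.14); print(n,'spool',m.sum(),np.percentile(w[m],[1,50,97,99],axis=0).round(4).tolist())
    k=m&(w[...,2]>.125); print(' top-edge y hist',np.histogram(w[k][:,1],bins=np.arange(0.01,.13,.005))[0])
    m=(w[...,2]>.122)&(w[...,2]<.14)&(abs(w[...,0])<.02)&(w[...,1]<.0)&(w[...,1]>-.07)&(d['img'].max(-1)<70)
    if m.sum(): print('knob',m.sum(),w[m].mean(0),np.percentile(w[m],[1,50,99],axis=0).round(4).tolist())
    im=d['img'].copy(); s=5; im=cv2.resize(im[150:270,200:350],None,fx=s,fy=s,interpolation=cv2.INTER_CUBIC)
    if n=='scene':
        for y,c in((.110,(255,0,0)),(.030,(255,0,0)),(.026,(0,255,0))):
            q=np.stack([.045*np.cos(a),0*a+y,.095+.045*np.sin(a)],-1)
            cv2.polylines(im,[(((proj(d,w2W(q))-[200,150]+.5)*s)).astype(int)],True,c,1)
        cv2.imwrite('pics/s7m.png',im)
```

```text
top spool 449 [[-0.0401, 0.0446, 0.0968], [-0.0035, 0.0818, 0.1195], [0.0263, 0.1095, 0.138], [0.0374, 0.1099, 0.1402]]
 top-edge y hist [ 0  0  0  0  0  0  0  3  1  3  0  1  0  0  1  0  2  2  1 43  2  0  0]
scene spool 831 [[-0.0383, 0.0297, 0.0591], [0.0152, 0.071, 0.1164], [0.0422, 0.1121, 0.1378], [0.0445, 0.1193, 0.1398]]
 top-edge y hist [ 0  0  0  3 50 11  0  2  0  1  0  1  2  0  0  0  0  0  8 52  8  8  1]
knob 52 [ 0.00230685 -0.02947539  0.13234776] [[-0.0092, -0.0383, 0.1243], [0.0025, -0.0297, 0.1332], [0.0107, -0.0189, 0.1367]]
```

View pics/s7m.png

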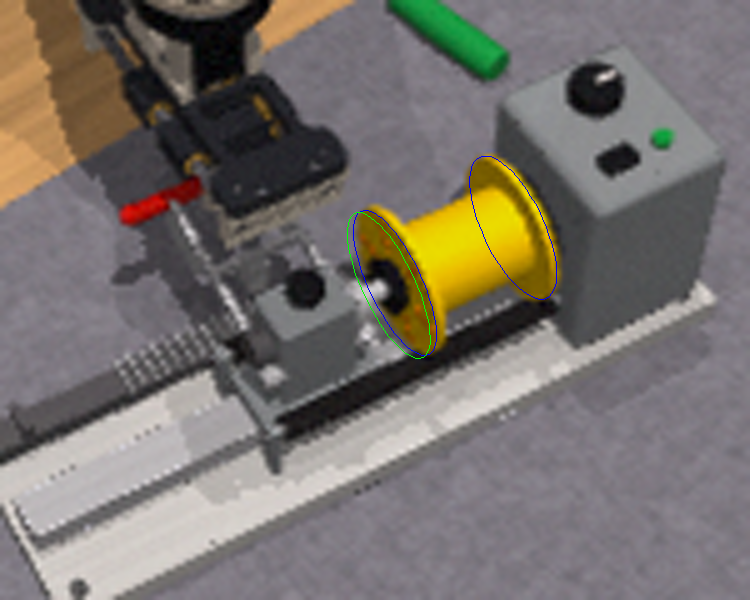

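Spool is home (the blue model faces at y=0.030 and 0.110 match it). The tailstock is at about 0.136, the nearest notch is 0.138. I advance slightly and lower.

Request:
move_arm(steps="0 0.001 0 0 255;0 0.002 0 0 255;0 0.003 0 0 255;0 0.003 0 0 255;0 0.003 0 0 255")

```text
clock: 9.48
position: [0.4997, -0.0306, 0.0948]
ee_rot: [0.12, 1.566, -0.124]
force: [3.8, -10.7, -16.3]
width: 0.116
```

Run:
```python
from h import *
stat()
d=grab('scene'); cv2.imwrite('pics/s8.png',cv2.resize(d['img'][150:270,200:350],None,fx=5,fy=5,interpolation=cv2.INTER_CUBIC))
w=W2w(cloud(d))
m=(w[...,2]>.122)&(w[...,2]<.14)&(abs(w[...,0])<.02)&(w[...,1]<.0)&(w[...,1]>-.07)&(d['img'].max(-1)<70)
print('knob',m.sum(),w[m].mean(0),np.percentile(w[m],[1,50,99],axis=0).round(4).tolist())
# compare column subpixel shift with initial picture: template match knob via projected motion
```

```text
t 9.48 tcp_w [-0.1087 -0.0249  0.0948] Fw [5.44, -10.02, -16.26] width mm 10.7 q [-0.51  0.44  0.61  2.06 -0.37  0.74  0.18]
knob 52 [ 0.00199008 -0.02681539  0.13266159] [[-0.0096, -0.037, 0.1249], [0.0023, -0.0267, 0.1331], [0.0108, -0.0161, 0.1369]]
```

Request:
move_arm(steps="0.003 0 0 0 255;0.006 0 -0.001 0 255;0.009 0 -0.001 0 255;0.012 0 -0.002 0 255;0.014 0 -0.002 0 255;0.014 0 -0.002 0 255")

```text
clock: 10.03
position: [0.4975, -0.0302, 0.0808]
ee_rot: [0.12, 1.567, -0.124]
force: [0.2, -9.5, -8.5]
width: 0.114
```

Run:
```python
from h import *
stat()
```

```text
t 10.03 tcp_w [-0.111  -0.0249  0.0808] Fw [1.68, -9.31, -8.49] width mm 10.5 q [-0.49  0.46  0.6   2.08 -0.39  0.71  0.2 ]
```

Request:
move_arm(steps="0.003 0 0 0 255;0.006 0 0 0 255;0.006 0 0 0 255;0.006 0 0 0 255")

```text
clock: 10.37
position: [0.497, -0.0301, 0.0749]
ee_rot: [0.12, 1.568, -0.124]
force: [0.8, -8.9, -7.7]
width: 0.114
```

Run:
```python
from h import *
stat()
```

```text
t 10.37 tcp_w [-0.1115 -0.0248  0.0749] Fw [2.16, -8.64, -7.67] width mm 10.5 q [-0.49  0.47  0.59  2.08 -0.4   0.7   0.21]
```

The bar is 4 mm above rest, already below crest level (12 mm), with the spring still pulling, so the pawl is in the notch. I lower the rest and let go.

Request:
move_arm(steps="0.002 0 0 0 255;0.0035 0 0 0 255;0.0035 0 0 0 255;0.0035 0 0 0 255")

```text
clock: 10.7
position: [0.497, -0.0299, 0.072]
ee_rot: [0.121, 1.567, -0.123]
force: [-3.6, -8.9, 1.0]
width: 0.114
```

Run:
```python
from h import *
stat()
```

```text
t 10.7 tcp_w [-0.1116 -0.0247  0.072 ] Fw [-2.2, -9.41, 0.97] width mm 10.5 q [-0.48  0.48  0.59  2.08 -0.41  0.69  0.22]
```

Request:
move_arm(steps="0 0 0 0 150;0 0 0 0 144;0 0 0 0 144;0 0 0 0 144;0 0 0 0 144;0 0 0 0 144;0 0 0 0 144")

```text
clock: 11.28
position: [0.4975, -0.0275, 0.0713]
ee_rot: [0.12, 1.567, -0.12]
force: [-0.1, -0.3, 0.4]
width: 0.434
```

Run:
```python
from h import *
stat()
```

```text
t 11.28 tcp_w [-0.1114 -0.0222  0.0713] Fw [-0.03, -0.35, 0.42] width mm 39.9 q [-0.48  0.48  0.58  2.08 -0.41  0.69  0.22]
```

Request:
move_arm(steps="-0.005 -0.002 0 0 144;-0.015 -0.002 0 0 144;-0.03 -0.002 0 0 144;-0.05 -0.002 0 0 144;-0.075 -0.002 0 0 144;-0.1 -0.002 0 0 144;-0.13 -0.002 0 0 144;-0.15 -0.002 -0.03 0 144;-0.15 -0.002 -0.06 0 144;-0.15 -0.002 -0.08 0 144")

```text
clock: 12.12
position: [0.4167, -0.0179, 0.2225]
ee_rot: [0.122, 1.566, -0.12]
force: [-0.0, 0.1, 0.0]
width: 0.437
```

Request:
move_arm(steps="0 -0.03 0 0 144;0 -0.065 0 0 144;0 -0.1 0 0 144;0 -0.135 0 0 144;0 -0.17 0 0 144;0 -0.2 0 0 144;0 -0.23 0 0 144;0 -0.25 0 0 144;0 -0.25 0 0 144")

```text
clock: 12.87
position: [0.3785, -0.2691, 0.2224]
ee_rot: [0.123, 1.566, -0.127]
force: [0.2, -0.1, 0.4]
width: 0.435
```

Run:
```python
from h import *
stat()
a=np.linspace(0,2*np.pi,60)
for n,(x0,y0) in (('scene',(200,150)),('top',(165,120))):
    d=grab(n); W=cloud(d); w=W2w(W); s=5
    im=cv2.resize(d['img'][y0:y0+115,x0:x0+155],None,fx=s,fy=s,interpolation=cv2.INTER_CUBIC); cv2.imwrite('pics/%s9.png'%n,im)
    hsv=cv2.cvtColor(d['img'],cv2.COLOR_BGR2HSV)
    m=(w[...,2]>.122)&(w[...,2]<.14)&(abs(w[...,0])<.02)&(w[...,1]<.0)&(w[...,1]>-.07)&(d['img'].max(-1)<70)
    print(n,'knob',m.sum(),w[m].mean(0))
    m=((hsv[...,0]<6)|(hsv[...,0]>174))&(hsv[...,1]>150)&(hsv[...,2]>80)&(abs(w[...,0]+.112)<.03)&(abs(w[...,1]+.03)<.1)&(w[...,2]>.05)
    p=w[m]; print('bar',m.sum(),p.mean(0),(p.min(0)+p.max(0))/2,np.percentile(p[:,2],[5,50,95]))
    m=(hsv[...,0]>17)&(hsv[...,0]<35)&(hsv[...,1]>150)&(w[...,2]>.05)&(abs(w[...,0])<.06)&(abs(w[...,1]-.06)<.1); p=w[m]
    print('spool',np.percentile(p,[1,50,97],axis=0).round(4).tolist())
```

```text
t 12.87 tcp_w [-0.1913 -0.2794  0.2224] Fw [0.25, -0.11, 0.4] width mm 40.0 q [-0.26  0.22  0.92  2.01 -0.2   1.01  0.6 ]
scene knob 47 [ 0.00208766 -0.02850995  0.13298096]
bar 128 [-0.10954816 -0.02808977  0.08787813] [-0.11012059 -0.02729913  0.0871934 ] [0.0827734  0.08822421 0.09136683]
spool [[-0.0388, 0.0294, 0.0587], [0.0151, 0.0718, 0.1164], [0.0419, 0.1113, 0.1388]]
top knob 48 [-0.00174613 -0.0278652   0.13319749]
bar 142 [-0.11241928 -0.02671032  0.08897445] [-0.11224768 -0.02726334  0.08714342] [0.08555173 0.08926457 0.09246632]
spool [[-0.0396, 0.0306, 0.0989], [-0.0047, 0.0722, 0.1204], [0.0296, 0.1091, 0.1395]]
```

View pics/scene9.png

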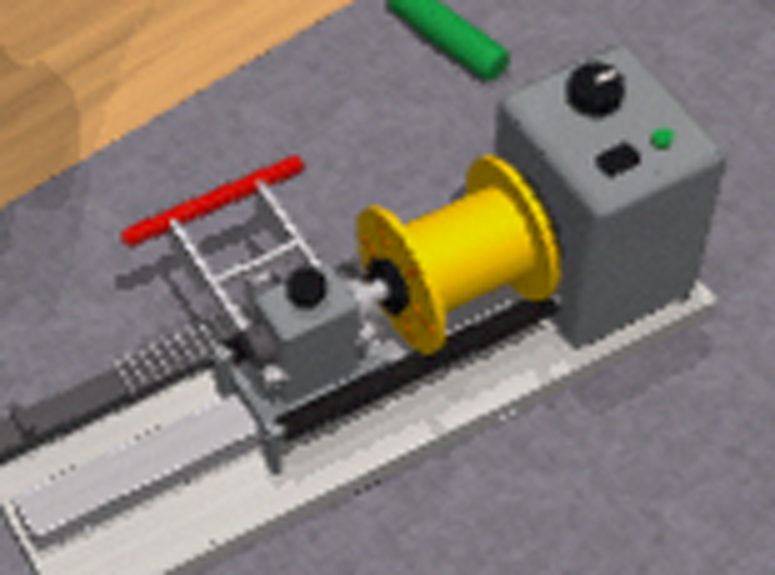

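View pics/top9.png

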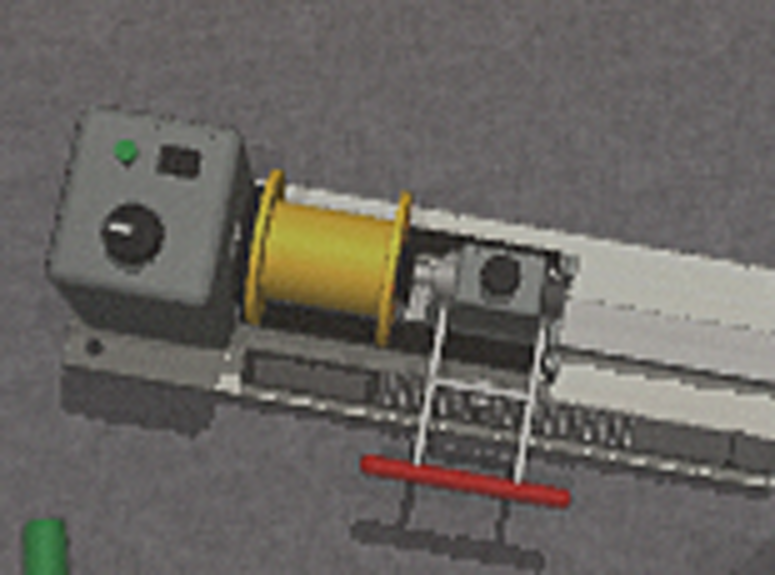

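The bar is back at its rest height, the pawl is engaged and the spool is home. Before handing in I check that 0.138 really is the notch closest to half compression, by refining the free cone length from the first pictures.

Run:
```python
from h import *
a=np.linspace(0,2*np.pi,80); T=.028
for n in('top','scene'):
    d=dict(np.load(n+'.npz')); img=cv2.imread('pics/%s0.png'%n)
    c0=proj(d,w2W([[0,T-.165+.07,.095]]))[0].astype(int); hw=22; x0,y0=c0-hw; s=8
    crop=img[y0:y0+2*hw,x0:x0+2*hw]
    # align to knob: report knob offset is within frame errors; test dark inside vs ring outside
    g=cv2.resize(crop,None,fx=s,fy=s,interpolation=cv2.INTER_CUBIC).max(-1).astype(float)
    g=np.clip(g,0,130)
    res=[]
    for L in np.arange(.071,.0905,.001):
      best=None
      for dx in np.arange(-.003,.0031,.001):
        pts=[]
        for dy,r in((0,.006),(-.02175,.018),(-.024,.018)):
            pts.append((proj(d,w2W(np.stack([dx+r*np.cos(a),0*a+T-.165+L+dy,.095+r*np.sin(a)],-1)))-[x0,y0]+.5)*s)
        hull=cv2.convexHull(np.vstack(pts[:2]).astype(np.float32)).astype(int)
        m=np.zeros(g.shape,np.uint8); cv2.fillPoly(m,[hull],1)
        ring=cv2.dilate(m,np.ones((25,25)))-m
        sc=g[ring>0].mean()-g[m>0].mean()
        if best is None or sc>best[0]: best=(sc,dx,hull)
      res.append((round(L,4),round(best[0],1),round(best[1],3)))
      if abs(L-.078)<1e-5: h78=best[2]
    print(n,res)
    im=cv2.convertScaleAbs(cv2.resize(crop,None,fx=s,fy=s,interpolation=cv2.INTER_CUBIC),alpha=1.6); im2=im.copy(); cv2.polylines(im2,[h78],True,(0,0,255),1)
    cv2.imwrite('pics/fit_%s.png'%n,np.hstack([im,im2]))
```

```text
top [(np.float64(0.071), np.float64(23.1), np.float64(-0.003)), (np.float64(0.072), np.float64(29.4), np.float64(0.0)), (np.float64(0.073), np.float64(37.3), np.float64(-0.001)), (np.float64(0.074), np.float64(46.0), np.float64(0.0)), (np.float64(0.075), np.float64(54.7), np.float64(0.0)), (np.float64(0.076), np.float64(64.6), np.float64(-0.001)), (np.float64(0.077), np.float64(70.9), np.float64(-0.001)), (np.float64(0.078), np.float64(72.2), np.float64(-0.001)), (np.float64(0.079), np.float64(66.7), np.float64(-0.001)), (np.float64(0.08), np.float64(56.5), np.float64(-0.001)), (np.float64(0.081), np.float64(45.9), np.float64(-0.001)), (np.float64(0.082), np.float64(37.2), np.float64(0.0)), (np.float64(0.083), np.float64(30.5), np.float64(0.0)), (np.float64(0.084), np.float64(26.3), np.float64(0.001)), (np.float64(0.085), np.float64(23.3), np.float64(0.002)), (np.float64(0.086), np.float64(21.1), np.float64(0.003)), (np.float64(0.087), np.float64(18.9), np.float64(0.003)), (np.float64(0.088), np.float64(16.5), np.float64(0.003)), (np.float64(0.089), np.float64(14.4), np.float64(0.003
[... 532 characters left out ...]
p.float64(0.079), np.float64(53.6), np.float64(0.0)), (np.float64(0.08), np.float64(53.0), np.float64(-0.001)), (np.float64(0.081), np.float64(52.3), np.float64(-0.001)), (np.float64(0.082), np.float64(50.9), np.float64(-0.002)), (np.float64(0.083), np.float64(49.6), np.float64(-0.002)), (np.float64(0.084), np.float64(48.2), np.float64(-0.003)), (np.float64(0.085), np.float64(46.6), np.float64(-0.003)), (np.float64(0.086), np.float64(44.8), np.float64(-0.003)), (np.float64(0.087), np.float64(41.8), np.float64(-0.003)), (np.float64(0.088), np.float64(39.4), np.float64(-0.003)), (np.float64(0.089), np.float64(36.9), np.float64(-0.003)), (np.float64(0.09), np.float64(34.3), np.float64(-0.003))]
```

View pics/fit_top.png

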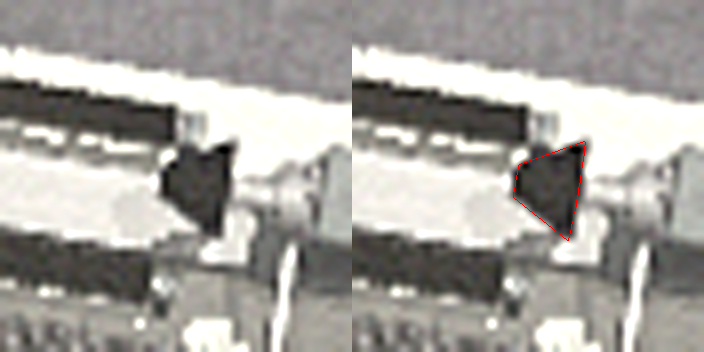

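View pics/fit_scene.png

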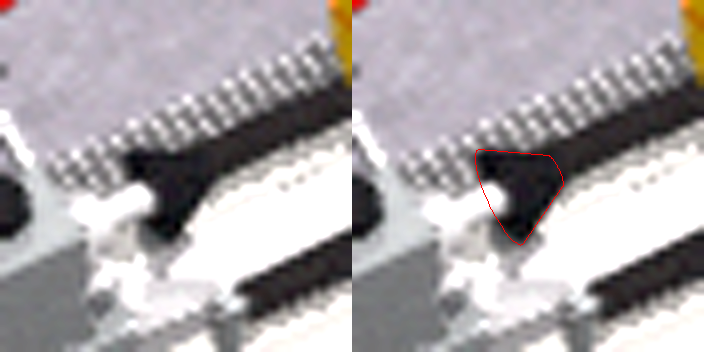

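```bash
python3 -c "
from h import *
stat(); print(arm.sign_off())"
```

```text
t 12.97 tcp_w [-0.191  -0.2754  0.2217] Fw [1.03, 0.71, 0.25] width mm 40.4 q [-0.26  0.22  0.92  2.01 -0.2   1.01  0.6 ]
the job is handed in; nothing more can be done
None
```

The yellow spool is clamped in the winder and the job is handed in at about 13 s. I pinched the red bar, lifted it 24 mm and held it up while sliding the tailstock about 109 mm. That pushed the spool home and pressed the cone in. I then lowered the bar into the notch at 0.138, let go and backed the arm clear.

Last checks:
- **Bar:** it is back at its starting rest height in both cameras, so the pawl is fully down.
- **Tailstock:** it reads about 0.137, which is inside the play of the 0.138 notch.
- **Spool:** its faces measure about 30 and 110 mm along the winder, flat on the drive plate.
- **Cone:** the pictures put it about 6 mm pressed in; the force while sliding gave 6 to 9 mm. Half-way is 9 mm and the next notch would give about 14 mm, so 0.138 is the closest. This is the least certain number. The spring's end was never reached, as the push along the track peaked at about 10 N in my readings.
- **Bystanders:** the arm stayed clear of the reel, the oil bottle and the screwdriver. I did not re-measure their positions at the end.

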